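# Load the heat-sink board tray under the sprung roller bail of the holding jig

## Robot

A 6-joint arm with a two-finger parallel gripper is mounted at the origin on the work surface. World frame = base frame: x ahead of the robot, y to its left, z up, the work surface at z = 0. Lengths are in m, angles in rad, forces in N, time in s.
With the tool pointing down it reaches from about 0.225 to 0.875 m from the base axis. Payload 3.4 kg.
Tool frame: the origin (TCP) lies at the very end of the fingers, on their centre line; the grasp point (between the pads) lies 19 mm behind it; z points along the fingers, x is the direction in which the jaws open and shut, and the axes are right-handed (so a half turn about z gives the same grasp; the last joint's range is limited). The gripper opens to 85 mm and grips with 20 to 120 N. Pads are 22 mm wide; open, the fingers measure 114 mm over their backs; the gripper's body (76 mm by 85 mm) begins 54 mm behind the grasp point. The pads swing forward as they close: fully open they stand 13 mm farther back than shut.
Start: joints at [-1.344, 0.276, 1.505, -0, 1.361, -0.121], TCP at [0.196, -0.541, 0.231] pointing down, gripper open.
Joint ranges: [-2.89, 2.89], [-0.75, 2.08], [0.22, 2.7], [-1.18, 4.32], [0.11, 2.71], [-2.7, 2.7]. Speed limits (rad/s): [2.57, 2.57, 3.14, 3.14, 3.14, 3.14].

## Interface

Orientations are given as a unit quaternion [w, x, y, z].
In Python, from rig import manip gives the robot as it stands.
- The arm moves only by the tool send_rows, never from a script. Its argument "increments" is a list of rows, each a list of 5 numbers: the opening, from 0 (shut) to 1 (fully open), then the shift along the tool's x, y, z in m, then the turn about the tool's z in rad. A call has 1 to 8 rows; each row shifts and turns the commanded pose from where the row before left it, along the tool's axes as they then stand; what a row does not reach is not made up. A row lasts 1/8 s, in which the tool goes at most 62.5 mm and 10.7 degrees, less where a joint would pass 70% of its speed; a pose out of reach is approached as far as the arm can. A call is refused whole if a number of a shift passes 0.0625 or a number of a turn 0.188, either way. A call with a gripper value outside its range is refused whole. The fingers move at their own pace and stop on an object; "squeeze" is the grip in N (left out, the last holds). Time passes only in rows, so rows that do not move let the fingers close. It gives the time, the measured TCP pose, the force and the opening at its end, in the units of the state.
- manip.get_state(): the state, without advancing time (a new reading comes with each control period).
- manip.get_image(name): name is "scene" or "top" or "wrist"; returns the picture (400x640x3 uint8, red, green, blue); there is no depth.
- manip.calibration(name): a dict with "fx", "fy", "cx", "cy" (pixels), "distortion" ([k1, k2, p1, p2, k3] as OpenCV has them; the pictures are not rectified), "camera_from_world" (4x4, takes a point from world to camera coordinates). Camera axes: x right, y up, looking along -z (the intrinsics and any distortion apply to the point x, -y, -z); pixel columns grow to the right and rows downward; lengths in m; the calibration is good to about 2 mm. A picture is of the moment at which its call begins: read the wrist's pose just before it. calibration takes no time and is no camera call; for the wrist camera it gives the pose at the moment of the call.
- manip.sign_off(): hands the job in, once; it reports no verdict.
The state is a dict: "clock": time; "qpos": joint angles; "qd": joint speeds; "effort": joint torques, N m; "position": TCP position; "ee_rot": TCP orientation; "contact_force": force on the tool from outside, world axes, zero at the start; "moment": the same for the moment, N m; "width": finger opening in m.
Only numpy, scipy, OpenCV 4.12 (cv2) and the standard library are available. Lean on these libraries where they do the work, as an engineer would, in place of code of your own. Each camera call takes 0.05 s, during which the arm holds its last target.

## Task

Load the plywood tray that carries the heat sink into the holding jig: lay it on the front of the bed, bare plywood end towards the sprung orange roller bail, then with the tray's own edge push the bail back so that its roller rides up on the plywood, and slide on until the tray is home against the red end stop. Feel for the stop and do not force it: a light but definite push, half a kilo or so, is enough, and much over a kilo is too hard. Then let go, leaving the tray flat and square against the stop with the roller bearing down on it, and everything else on the bench as it was.

Things in the scene. Friction and masses are not known exactly. Their poses are not given: they have to be found in the camera images.
- carrier_grip (a point): Grip point of the loose tray (0.13 kg), mid-plan of its finned aluminium heat sink: 40 (x) x 30 (y) x 34 mm high, foot 8 mm and top 42 mm above the tray's underside. The point is 28 mm above the underside, 20 mm above the white perfboard. x points to the bare plywood end that goes in first, y across (grip across y), z up. Tray edges: 97 mm ahead, 33 mm behind, 35 mm either side.
- carrier_lead (a point): Middle of the tray's leading (bare) edge, at the underside; axes as the tray's, x pointing out of that edge. The tray is a flat plywood plate 130 (x) x 70 (y) x 6 mm; a 76 x 62 mm perfboard, 2 mm thick, covers its rear part, a low blue module reaches to 55 mm behind this edge, the last 51 mm are bare.
- jig: Fixed holding jig, aluminium base 300 (x) x 150 (y) mm, bed (top) 16 mm above the bench. Origin: middle of its underside; x is the way in, from the open front end. Two steel guide rails, 5 mm high over the bed, inner faces at y = -37 and +37 mm, straight for x = 20 to 125 mm, mouths flared from x = -9 to 20. Dark bail posts at x = 17 to 39, beyond y = 61 mm either side, 50 mm high over the bed.
- jig_bed (a point): Setting-down point on the jig's bed surface, on its centre line, 107 mm before the jig's origin; axes as the jig's. With the tray's grip point 28 mm above it, the tray lies on the bed with its leading edge 10 mm before the jig's origin, just short of the rails, and 57 mm short of the roller.
- bail_roller (a point): Centre of the bail's orange roller, 14 mm diameter, 60 mm long. At rest 54 mm beyond the jig's origin along x, underside 2 mm above the bed. The bail trails from a pivot 26 mm nearer the front and 31 mm higher, so a tray edge slid along the bed swings it back and up (about 5 to 8 N); then it rides on the plywood 58 mm beyond the origin, pressing about 6 N, and sliding on drags 4 to 7 N.
- bail (a joint): Swing of the sprung bail, rad: 0 = at rest, down just above the bed; about 0.14 = roller riding on the 6 mm plywood; 1.2 = thrown right back. Its spring always drives it towards 0.
- stop_slot (a point): Middle of the slot behind the bail that the red end stop is clamped in, on the bed, 85 mm beyond the jig's origin; axes as the jig's. The stop (end_stop: 50 mm wide, 14 mm high, with a firm rubber pad that gives 1 mm per 15 N) was left at the last job's setting: the pad's face (stop_face) is square to the jig, anywhere within 15 mm either way of this point along x. It is not measured: feel for it.
Not all that is in view belongs to the job. Several things look just like the part that bears carrier_grip: the one meant starts farthest to the robot's left.

How it is judged:
On the way:
1. the tray, flat on the bed with the bail's roller riding on it, is pushed home against the end stop with more than 2 N (contact force between carrier and end_stop above 2 N and contact force between carrier and bail above 1.5 N and angle between carrier_lead's own z axis and vertical below 0.06 rad), for 0.1 s.
At the end, for the whole second after the job is handed in: The tray is released and at rest, flat on the jig's bed (within 2 degrees and 2 mm) and square to the jig (within 3.4 degrees), its leading edge within 2 mm of the end stop's face, and the bail's roller bears on its plywood (more than 1.5 N, bail raised 0.09 to 0.2 rad) (x of carrier_lead in the frame of stop_face between -0.002 and 0.002 m and z of carrier_lead in the frame of jig_bed below 0.002 m and angle between the x axis of carrier_lead and the x axis of jig, either way round below 0.06 rad and angle between carrier_lead's own z axis and vertical below 0.035 rad and contact force between carrier and bail above 1.5 N and value of joint bail between 0.09 and 0.2 rad and linear speed of carrier below 0.01 m/s); the robot touches nothing.
It fails at once if the tray is forced against the end stop (more than 12 N) (contact force between carrier and end_stop above 12 N).
It fails at once if the tray is rammed against the bail (more than 25 N) (contact force between carrier and bail above 25 N).
It fails at once if another thing on the bench is moved (more than 30 mm) (distance of any of spare_board, solder_spool, printed_ring, screwdriver, side_cutters from where it was at the start of the episode above 0.03 m).
It also fails if it takes over 61 s, if anything falls off the work surface, if the arm or the gripper's body presses on something with over 40 N, if the wrist force passes 120 N, or if a joint passes its speed limit or range.

## Working session

There is one attempt and no reset: what is moved stays moved. The work goes in short steps, Python scripts to look and compute and a tool call to move; the robot and the scene stay as the last step left them, time stands still between calls to the robot, and variables do not carry over. Pictures are saved under pics/ and viewed, and the job is handed in when it is done.

Besides the shell and the picture viewer there is one more tool, called by a JSON object that holds its "fn" and its "kwargs". send_rows: Moves the arm, as the interface text tells. Its arguments: {"type":"object","properties":{"increments":{"type":"array","items":{"type":"array","items":{"type":"number"}}},"squeeze":{"type":"number"}},"required":["increments"]}

```bash
mkdir -p pics
python3 - <<'E'
from rig import manip
import cv2
for n in ("scene","top"):
    im=manip.get_image(n); cv2.imwrite(f"pics/{n}0.png",im[:,:,::-1])
    c=manip.calibration(n); print(n,c)
print(manip.get_state())
E
```

```text
scene {'fx': 381.32055863622776, 'fy': 381.32055863622776, 'cx': 319.6883747310847, 'cy': 201.7377059877947, 'distortion': array([-0.01774006,  0.        ,  0.        ,  0.        ,  0.        ]), 'camera_from_world': array([[ 0.23219498,  0.97266561, -0.00266545, -0.1063367 ],
       [-0.74128243,  0.17873202,  0.64695844,  0.34530784],
       [ 0.62975063, -0.14824465,  0.76252061, -1.42461667],
       [ 0.        ,  0.        ,  0.        ,  1.        ]])}
top {'fx': 516.3964167163567, 'fy': 516.3964167163567, 'cx': 325.9937650459393, 'cy': 191.81878345969426, 'distortion': array([-0.121699,  0.      ,  0.      ,  0.      ,  0.      ]), 'camera_from_world': array([[ 0.02605905, -0.99965846, -0.00197174, -0.04061123],
       [ 0.99613827,  0.02580176,  0.08392146, -0.51388197],
       [-0.08384192, -0.00415104,  0.99647042, -1.40173463],
       [ 0.        ,  0.        ,  0.        ,  1.        ]])}
{'clock': 0.1, 'qpos': array([-1.34402773e+00,  2.76552056e-01,  1.50599333e+00, -3.51301475e-08,
        1.36074165e+00, -1.21010311e-01]), 'qd': array([ 2.93416641e-04, -1.77839648e-03, -3.26952005e-03,  9.08767435e-05,
        1.12169384e-03,  1.73665679e-03]), 'effort': array([ 1.70282499e-03, -4.17699945e+01, -2.46404850e+01, -1.46773250e-04,
        5.85485584e-03, -6.61305720e-06]), 'position': array([ 0.19584743, -0.54011184,  0.23051992]), 'ee_rot': array([-5.66540166e-04,  8.18782503e-01, -5.74103209e-01, -6.29889712e-04]), 'contact_force': array([ 0.95530946,  0.3483378 , -0.9610389 ]), 'moment': array([ 0.05664781, -0.04133066,  0.03006349]), 'width': 0.08534951612666335}
```

View pics/scene0.png

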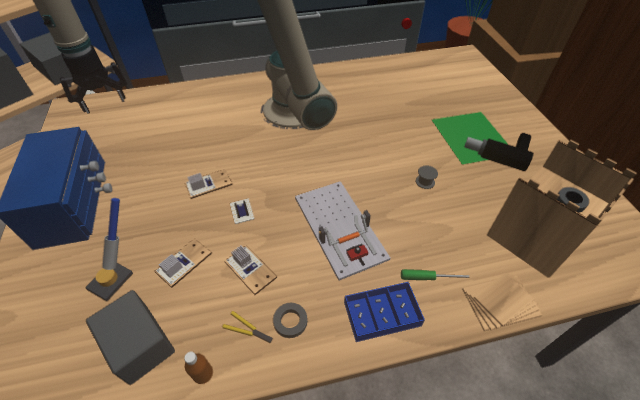

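View pics/top0.png

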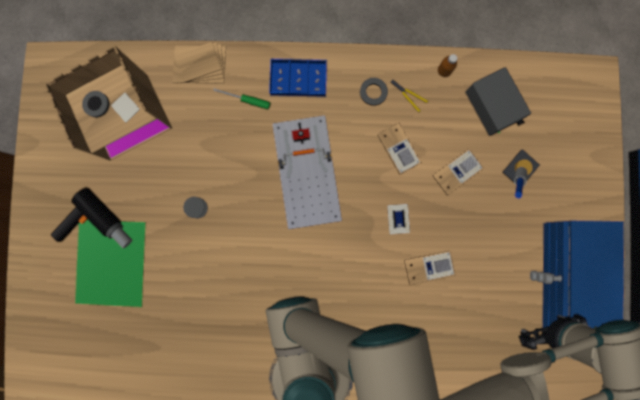

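```bash
cat > h.py <<'E'
import numpy as np, cv2
from rig import manip
def ray(n,u,v,c=None):
    c=c or manip.calibration(n)
    K=np.array([[c['fx'],0,c['cx']],[0,c['fy'],c['cy']],[0,0,1]])
    p=cv2.undistortPoints(np.array([[[u,v]]],float),K,np.array(c['distortion']))[0,0]
    T=c['camera_from_world'];R=T[:3,:3]
    return -R.T@T[:3,3], R.T@np.array([p[0],-p[1],-1])
def onz(n,u,v,z,c=None):
    o,d=ray(n,u,v,c); return o+d*(z-o[2])/d[2]
def proj(n,P,c=None):
    c=c or manip.calibration(n)
    T=c['camera_from_world']; q=T[:3,:3]@np.array(P)+T[:3,3]; q=np.array([q[0],-q[1],-q[2]])
    K=np.array([[c['fx'],0,c['cx']],[0,c['fy'],c['cy']],[0,0,1]])
    return cv2.projectPoints(q.reshape(1,1,3),np.zeros(3),np.zeros(3),K,np.array(c['distortion']))[0].ravel()
E
python3 - <<'E'
from h import *
for n,p in dict(A=(403,155),B=(466,166),C=(440,265),spare=(399,219)).items(): print(n,onz("top",*p,.02).round(3))
t=cv2.imread('pics/top0.png');s=cv2.imread('pics/scene0.png')
a=cv2.resize(t[105:295,265:495],None,fx=3.4,fy=3.1,interpolation=cv2.INTER_CUBIC)
cv2.imwrite('pics/tc.png',a)
a=cv2.resize(s[160:310,145:395],None,fx=3.2,fy=3.2,interpolation=cv2.INTER_CUBIC)
cv2.imwrite('pics/sc.png',a)
E
```

```text
A [ 0.623 -0.239  0.02 ]
B [ 0.597 -0.417  0.02 ]
C [ 0.321 -0.346  0.02 ]
spare [ 0.445 -0.23   0.02 ]
```

View pics/tc.png

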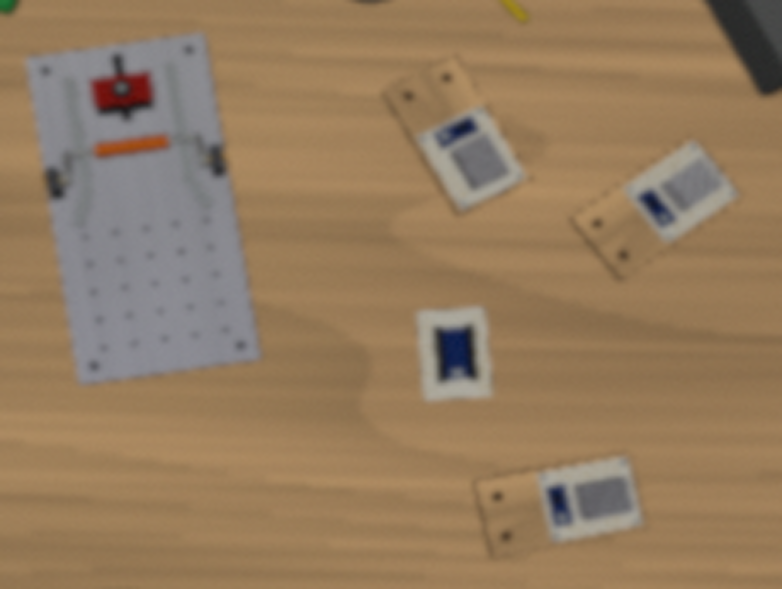

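View pics/sc.png

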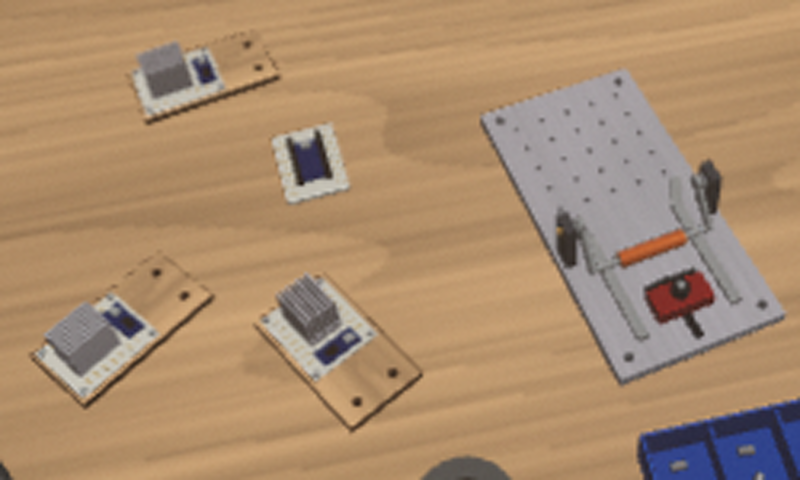

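Top view: the tray lookalikes are A (403,155), B (466,166) and C (440,265); the bare perfboard at (399,219) is the spare. A has the largest y (-0.239), so it is the leftmost, and the crop confirms the finned sink. The jig is at (307,172), with its front facing the robot.

Run:
```python
from h import *
t=cv2.imread('pics/top0.png');hsv=cv2.cvtColor(t,cv2.COLOR_BGR2HSV)
def wr(mask,z,n="top"):
    cs,_=cv2.findContours(mask,cv2.RETR_EXTERNAL,cv2.CHAIN_APPROX_NONE)
    c=max(cs,key=cv2.contourArea).reshape(-1,2)
    w=np.array([onz(n,*p,z)[:2] for p in c]); h=cv2.convexHull((w*1000).astype(np.float32))
    r=cv2.minAreaRect(h); return r,cv2.boxPoints(r)
m=((hsv[:,:,1]<60)).astype(np.uint8); m[:,:265]=0;m[:,345:]=0;m[:112]=0;m[235:]=0
m=cv2.morphologyEx(m,cv2.MORPH_OPEN,np.ones((3,3)));m=cv2.morphologyEx(m,cv2.MORPH_CLOSE,np.ones((9,9)))
print("jig",wr(m,.016))
m=((hsv[:,:,1]<60)&(hsv[:,:,2]>100)).astype(np.uint8);m2=m*0;m2[118:178,378:425]=m[118:178,378:425]
m2=cv2.morphologyEx(m2,cv2.MORPH_CLOSE,np.ones((7,7)))
print("perf A",wr(m2,.008))
# roller, stop
H=hsv[:,:,0]
for nm,mm,z in (("roller",(H>4)&(H<14)&(hsv[:,:,1]>180),.03),("red",((H<4)|(H>174))&(hsv[:,:,1]>150),.03)):
    mm=mm.astype(np.uint8);mm[:,:275]=0;mm[:,340:]=0;mm[:115]=0;mm[230:]=0
    print(nm,wr(mm,z))
print(manip.calibration('wrist'))
```

```text
jig (((571.011962890625, 28.98503875732422), (300.9679870605469, 150.88992309570312), 10.417732238769531), array([[409.3664  ,  75.97528 ],
       [436.65082 , -72.42731 ],
       [732.65753 , -18.005203],
       [705.3731  , 130.39738 ]], dtype=float32))
perf A (((624.1233520507812, -241.1737060546875), (75.60465240478516, 63.19247817993164), 28.22919464111328), array([[ 575.87213, -231.21594],
       [ 605.76215, -286.89246],
       [ 672.3746 , -251.13147],
       [ 642.48456, -195.45496]], dtype=float32))
roller (((623.4994506835938, 38.99063491821289), (6.323131561279297, 50.367042541503906), 9.65650463104248), array([[616.1584  ,  63.28701 ],
       [624.607   ,  13.633613],
       [630.8405  ,  14.69426 ],
       [622.3919  ,  64.34766 ]], dtype=float32))
red (((671.5750732421875, 47.506675720214844), (25.356395721435547, 41.617332458496094), 1.7155640125274658), array([[658.2796  ,  67.92646 ],
       [659.5256  ,  26.32778 ],
       [684.87054 ,  27.086891],
       [683.6246  ,  68.68557 ]], dtype=float32))
{'fx': 295.0714273033549, 'fy': 295.0714273033549, 'cx': 321.75634612808824, 'cy': 198.53336232036665, 'distortion': array([-0.040457,  0.      ,  0.      ,  0.      ,  0.      ]), 'camera_from_world': array([[ 0.33971412, -0.94052523, -0.00257143, -0.57376335],
       [ 0.88858986,  0.32184885, -0.32683541,  0.04109652],
       [ 0.30822456,  0.10874566,  0.94507778, -0.3812425 ],
       [ 0.        ,  0.        ,  0.        ,  1.        ]])}
```

{"fn": "send_rows", "kwargs": {"increments": [[1,0,0,0,-0.143],[1,-0.006,-0.051,0,0],[1,-0.006,-0.051,0,0],[1,-0.006,-0.051,0,0],[1,-0.006,-0.051,0,0],[1,-0.006,-0.051,0,0],[1,-0.006,-0.051,0,0],[1,-0.006,-0.051,0,0]]}}

```text
clock: 1.1
position: [0.4922, -0.334, 0.2309]
ee_rot: [0.0, 0.858, -0.514, -0.0]
contact_force: [0.5, 0.7, -0.7]
width: 0.0853
```

{"fn": "send_rows", "kwargs": {"increments": [[1,-0.007,-0.051,0,0],[1,-0.007,-0.051,0,0],[1,-0.006,-0.051,0,0],[1,0,0,0,0],[1,0,0,0,0]]}}

```text
clock: 1.72
position: [0.616, -0.2455, 0.2306]
ee_rot: [0.0, 0.858, -0.514, -0.001]
contact_force: [-0.6, 0.3, -0.6]
width: 0.0858
```

Run:
```python
from h import *
s=manip.get_state();c=manip.calibration('wrist')
im=manip.get_image('wrist')[:,:,::-1].copy();cv2.imwrite('pics/w1.png',im)
import pickle;pickle.dump(c,open('w1.pkl','wb'))
print(s['clock'],s['position'],s['ee_rot'],s['contact_force'],onz('wrist',320,200,0.01,c))
```

```text
1.725 [ 0.61596034 -0.24549425  0.23055137] [ 4.99595756e-04  8.57861210e-01 -5.13880503e-01 -8.51078278e-04] [-0.62648123  0.27101696 -0.55130636] [ 0.57698842 -0.26316253  0.01      ]
```

View pics/w1.png

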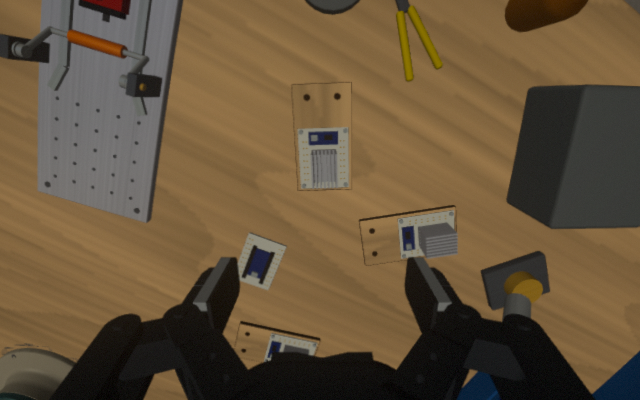

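Run:
```python
from h import *
import pickle;c=pickle.load(open('w1.pkl','rb'))
im=cv2.imread('pics/w1.png')
cv2.imwrite('pics/w1c.png',cv2.resize(im[70:205,270:375],None,fx=5,fy=4.4,interpolation=cv2.INTER_CUBIC))
P=[onz('wrist',*p,.006,c)[:2] for p in ((293,85),(351,83),(353,190),(297,190))]
print(np.round(P,4),np.mean(P,0))
print(proj('wrist',[.616,-.2455,.05],c))
hsv=cv2.cvtColor(im,cv2.COLOR_BGR2HSV)
m=((hsv[:,:,1]<50)&(hsv[:,:,2]>90)).astype(np.uint8);m2=m*0;m2[120:196,285:360]=m[120:196,285:360]
m2=cv2.morphologyEx(m2,cv2.MORPH_CLOSE,np.ones((9,9)))
cs,_=cv2.findContours(m2,cv2.RETR_EXTERNAL,cv2.CHAIN_APPROX_NONE);k=max(cs,key=cv2.contourArea).reshape(-1,2)
w=np.array([onz('wrist',*p,.008,c)[:2] for p in k])*1000
print(cv2.minAreaRect(w.astype(np.float32)))
```

```text
[[ 0.6864 -0.1694]
 [ 0.7202 -0.2279]
 [ 0.6081 -0.2952]
 [ 0.5738 -0.2309]] [ 0.64713362 -0.23084305]
[322.13560625 176.06302877]
((626.5094604492188, -241.28575134277344), (75.81114196777344, 59.60333251953125), 29.642894744873047)
```

View pics/w1c.png

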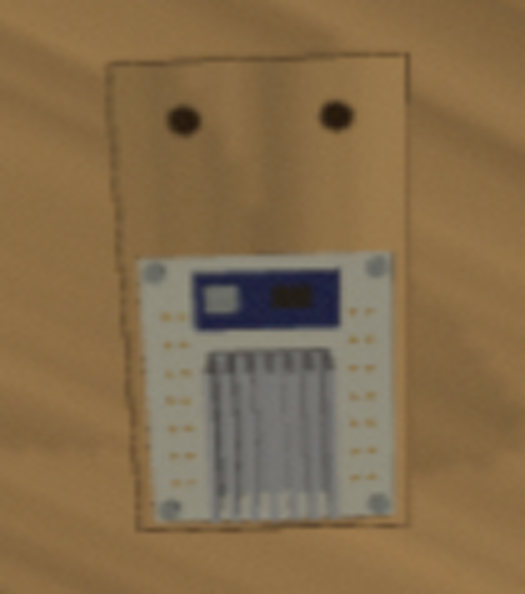

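Tray A fills (292–352, 83–190) in the wrist image, bare end up. The plywood corners and the perfboard both put the grip point at about (0.6185, -0.2457), yaw 29°. I'll descend and grip.

{"fn": "send_rows", "kwargs": {"increments": [[1,0,0,0,-0.018],[1,0.0014,-0.002,0.05,0],[1,0,0,0.05,0],[1,0,0,0.05,0],[1,0,0,0.035,0],[1,0,0,0.02,0],[1,0,0,0.0135,0],[1,0,0,0,0]]}}

```text
clock: 2.78
position: [0.6182, -0.2462, 0.0123]
ee_rot: [0.0, 0.862, -0.507, -0.001]
contact_force: [0.5, -0.4, 0.5]
width: 0.0856
```

Run:
```python
from h import *
im=manip.get_image('wrist')[:,:,::-1].copy();cv2.imwrite('pics/w2.png',im)
```

```text
(no output)
```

View pics/w2.png

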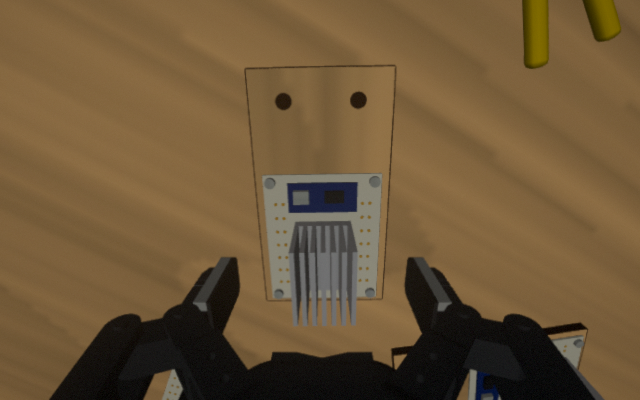

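The sink stands centred between the fingertips, (228,265) and (415,265), and square to them. Closing.

{"fn": "send_rows", "kwargs": {"increments": [[0.25,0,0,0,0],[0,0,0,0,0],[0,0,0,0,0],[0,0,0,0,0],[0,0,0,0,0],[0,0,0,0,0]], "squeeze": 45}}

```text
clock: 3.58
position: [0.6196, -0.2461, 0.0136]
ee_rot: [-0.0, 0.862, -0.506, 0.001]
contact_force: [1.2, 0.2, 7.0]
width: 0.0292
```

{"fn": "send_rows", "kwargs": {"increments": [[0,0,0,-0.01,0],[0,0,0,-0.03,0],[0,0,0,-0.03,0],[0,0,0,-0.03,0],[0,0,0,0,0],[0,0,0,0,0]]}}

```text
clock: 4.32
position: [0.6181, -0.2453, 0.1116]
ee_rot: [0.0, 0.862, -0.506, -0.001]
contact_force: [0.0, -0.6, -1.3]
width: 0.0296
```

Run:
```python
from h import *
s=manip.get_state();print(s['position'],s['ee_rot'],s['contact_force'],s['moment'],s['width'])
im=manip.get_image('wrist')[:,:,::-1].copy();cv2.imwrite('pics/w3.png',im)
im=manip.get_image('scene')[:,:,::-1].copy();cv2.imwrite('pics/s3.png',cv2.resize(im[150:330,120:420],None,fx=2.6,fy=2.6))
```

```text
[ 0.61805779 -0.24529921  0.11157229] [ 1.02663174e-04  8.62312397e-01 -5.06375298e-01 -1.17316419e-03] [ 0.04033459 -0.55305393 -1.26772512] [ 0.01901545 -0.01503085  0.04078489] 0.02957199456037707
```

View pics/w3.png

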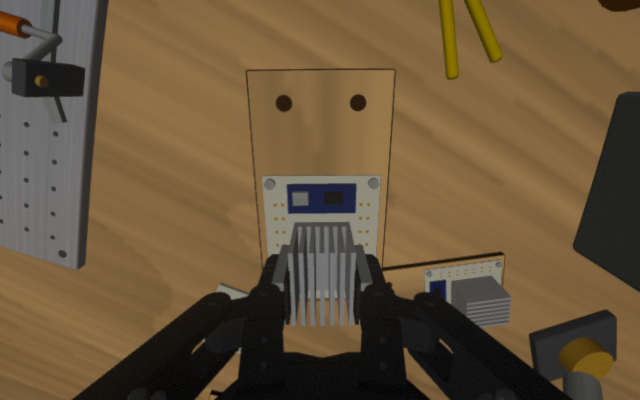

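View pics/s3.png

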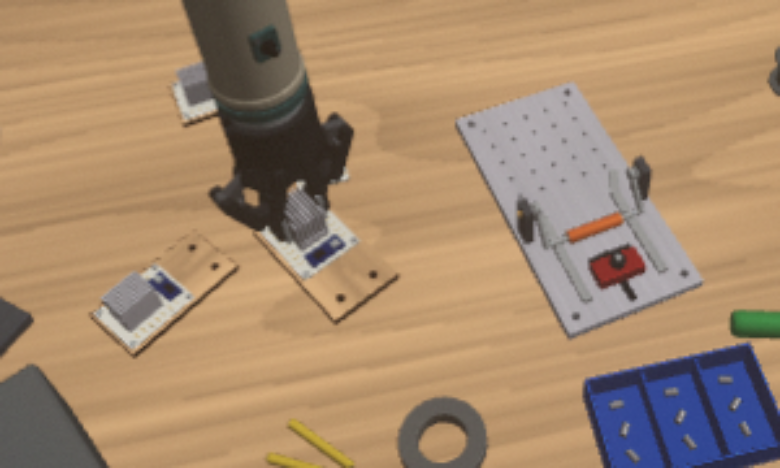

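{"fn": "send_rows", "kwargs": {"increments": [[0,0,0,0,0.164],[0,0,0,0,0.163],[0,-0.046,0.018,0,0],[0,-0.046,0.018,0,0],[0,-0.046,0.018,0,0],[0,-0.046,0.018,0,0],[0,-0.046,0.018,0,0],[0,-0.048,0.018,0,0]]}}

```text
clock: 5.42
position: [0.4608, 0.0093, 0.1117]
ee_rot: [0.0, 0.768, -0.64, -0.001]
contact_force: [-0.3, 0.6, -1.3]
width: 0.0296
```

{"fn": "send_rows", "kwargs": {"increments": [[0,0,0,0,0],[0,0,0,0,0],[0,0,0,0,0]]}}

```text
clock: 5.8
position: [0.4634, 0.0072, 0.1126]
ee_rot: [0.0, 0.768, -0.64, 0.0]
contact_force: [-0.1, -0.6, -1.4]
width: 0.0296
```

Run:
```python
from h import *
import pickle
s=manip.get_state();c=manip.calibration('wrist');pickle.dump(c,open('w4.pkl','wb'))
print(s['position'],s['ee_rot'],s['contact_force'],np.degrees(2*np.arctan2(s['ee_rot'][2],s['ee_rot'][1])))
im=manip.get_image('wrist')[:,:,::-1].copy();cv2.imwrite('pics/w4.png',im)
```

```text
[0.46344352 0.00719857 0.11257831] [ 4.00835870e-05  7.68043081e-01 -6.40398112e-01  2.86548752e-04] [-0.06181679 -0.62840547 -1.41441713] -79.64302818057105
```

View pics/w4.png

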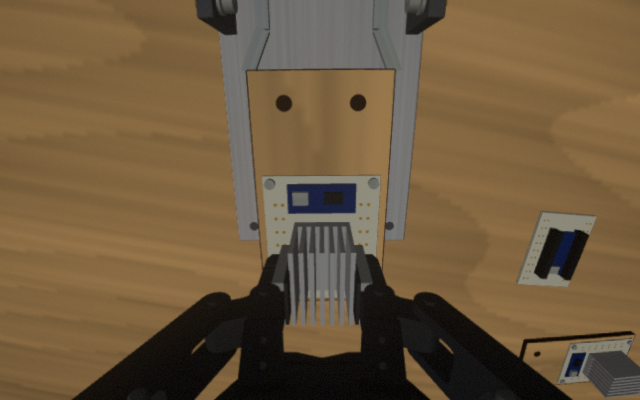

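Run:
```python
from h import *
im=cv2.imread('pics/w4.png')
cv2.imwrite('pics/w4c.png',cv2.resize(im[10:250,215:430],None,fx=3.6,fy=2.5,interpolation=cv2.INTER_CUBIC))
```

```text
(no output)
```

View pics/w4c.png

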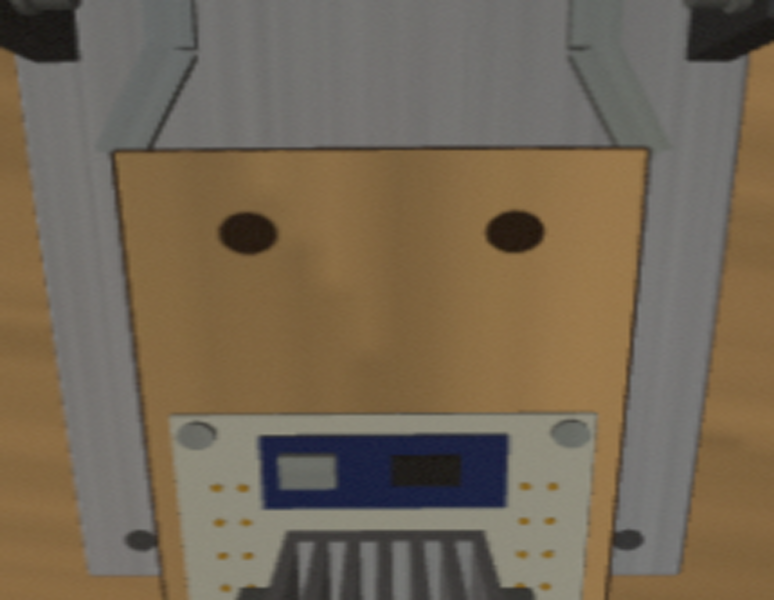

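Run:
```python
from h import *
import pickle;c=pickle.load(open('w4.pkl','rb'))
a=np.radians(10.42);O=np.array([.571,.029]);R=np.array([[np.cos(a),np.sin(a)],[-np.sin(a),np.cos(a)]])
def s(lbl,u,v,z): print(lbl,(R@(onz('wrist',u,v,z,c)[:2]-O)*1000).round(1))
f=lambda x,y:(x/3.6+215,y/2.5+10)
for l,p,z in (("jBL",(90,575),.016),("jBR",(682,575),.016),("jL",(20,100),.016),("jR",(745,100),.016),("sL",(142,540),.016),("sR",(628,540),.016),("mouthL",(195,50),.016),("mR",(570,48),.016),
 ("tL",(115,152),.104),("tR",(648,150),.104),("tl",(155,545),.104),("tr",(610,545),.104)): s(l,*f(*p),z)
st=manip.get_state();print(R@(st['position'][:2]-O)*1000)
```

```text
jBL [-146.6   72.2]
jBR [-146.9  -76.2]
jL [ 8.9 72.7]
jR [  8.6 -75.8]
sL [-132.8   58. ]
sR [-133.   -61.5]
mouthL [21.8 36. ]
mR [ 22.1 -39.2]
tL [-12.7  33.5]
tR [-12.5 -36.5]
tl [-94.1  33.9]
tr [-94.2 -36.8]
[-109.83431354   -2.00385716]
```

Tray and jig measured in the same wrist frame: centrelines agree within 0.3 mm, square, and the leading edge is about 15 mm before the origin. Lowering.

{"fn": "send_rows", "kwargs": {"increments": [[0,0,0,0.03,0],[0,0,0,0.03,0],[0,0,0,0.014,0],[0,0,0,0.004,0],[0,0,0,0.002,0],[0,0,0,0,0],[0,0,0,0,0]]}}

```text
clock: 6.72
position: [0.463, 0.008, 0.0333]
ee_rot: [-0.0, 0.768, -0.64, 0.001]
contact_force: [-0.6, -0.6, -1.2]
width: 0.0292
```

{"fn": "send_rows", "kwargs": {"increments": [[0,0,0,0.001,0],[0,0,0,0,0]]}}

```text
clock: 6.98
position: [0.4625, 0.0081, 0.0319]
ee_rot: [-0.0, 0.768, -0.64, 0.0]
contact_force: [0.4, 0.1, -1.3]
width: 0.0291
```

{"fn": "send_rows", "kwargs": {"increments": [[0,0,0,0.001,0],[0,0,0,0,0]]}}

```text
clock: 7.22
position: [0.4624, 0.0081, 0.0307]
ee_rot: [0.0, 0.768, -0.64, -0.0]
contact_force: [1.1, 0.8, -0.3]
width: 0.0293
```

{"fn": "send_rows", "kwargs": {"increments": [[0,0,0,0.001,0],[0,0,0,0,0],[0,0,0,0,0]]}}

```text
clock: 7.6
position: [0.4625, 0.0081, 0.0298]
ee_rot: [0.0, 0.768, -0.64, 0.0]
contact_force: [0.3, 0.1, -1.4]
width: 0.0291
```

{"fn": "send_rows", "kwargs": {"increments": [[0,0,0,0.0005,0],[0,0,0,0,0],[0,0,0,0,0]]}}

```text
clock: 7.98
position: [0.4626, 0.0081, 0.0295]
ee_rot: [-0.0, 0.768, -0.64, 0.0]
contact_force: [-1.3, 0.7, 4.4]
width: 0.0294
```

Run:
```python
from h import *
import pickle
s=manip.get_state();c=manip.calibration('wrist');pickle.dump(c,open('w5.pkl','wb'))
print(s['clock'],s['position'],s['contact_force'],s['moment'])
im=manip.get_image('wrist')[:,:,::-1].copy();cv2.imwrite('pics/w5.png',im)
im=manip.get_image('scene')[:,:,::-1].copy();cv2.imwrite('pics/s5.png',cv2.resize(im[150:290,260:410],None,fx=4,fy=4,interpolation=cv2.INTER_CUBIC))
```

```text
7.975 [0.46256303 0.00807398 0.02952675] [-1.31583763  0.71938343  4.42322837] [ 0.0173269   0.18270985 -0.08435415]
```

View pics/w5.png

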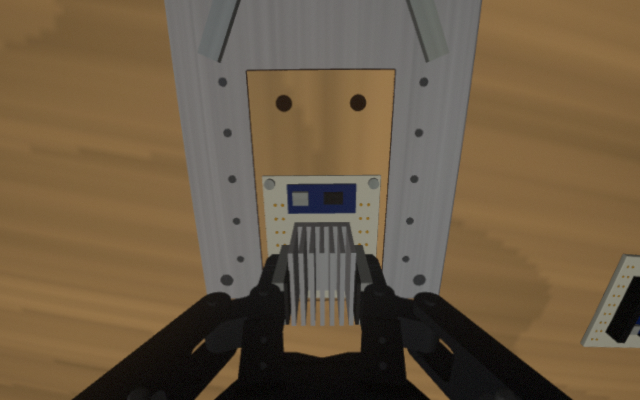

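View pics/s5.png

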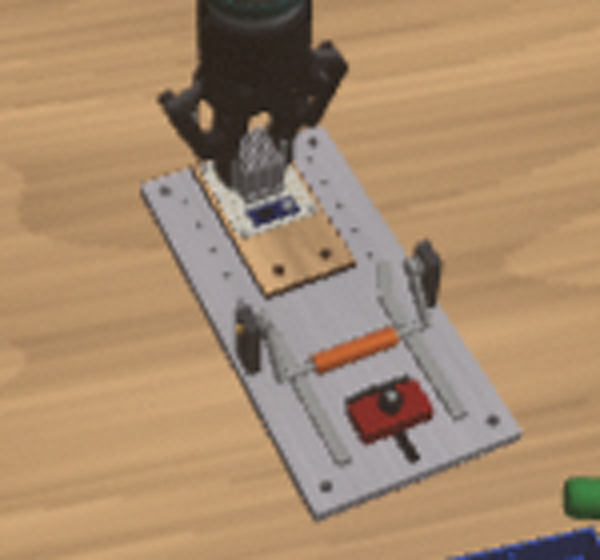

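The tray is flat on the bed, centred within about 1 mm (tray centre column 321, jig centre column 323), just short of the rails; roller and stop are clear ahead. Sliding in.

{"fn": "send_rows", "kwargs": {"increments": [[0,0.0005,-0.005,0,0],[0,0,-0.008,0,0],[0,0,-0.008,0,0],[0,0,-0.008,0,0],[0,0,-0.008,0,0],[0,0,-0.008,0,0],[0,0,-0.005,0,0],[0,0,0,0,0]]}}

```text
clock: 9.07
position: [0.5115, 0.0166, 0.0296]
ee_rot: [0.0, 0.768, -0.64, -0.0]
contact_force: [-2.2, -0.5, 5.4]
width: 0.0292
```

```bash
cat >> h.py <<'E'
def st():
    a=np.radians(10.42);O=np.array([.571,.029]);R=np.array([[np.cos(a),np.sin(a)],[-np.sin(a),np.cos(a)]])
    s=manip.get_state();f=R@s['contact_force'][:2]
    print(s['clock'],'jig xy',(R@(s['position'][:2]-O)*1000).round(1),'z',round(s['position'][2]*1000,1),'F',f.round(1),s['contact_force'][2].round(1),'M',s['moment'].round(2),'yaw',np.degrees(2*np.arctan2(s['ee_rot'][2],s['ee_rot'][1])).round(2))
E
python3 - <<'E'
from h import *
st()
im=manip.get_image('wrist')[:,:,::-1].copy();cv2.imwrite('pics/w6.png',im)
E
```

```text
9.075 jig xy [-60.8  -1.5] z 29.6 F [-2.2 -0.1] 5.4 M [0.   0.32 0.  ] yaw -79.57
```

View pics/w6.png

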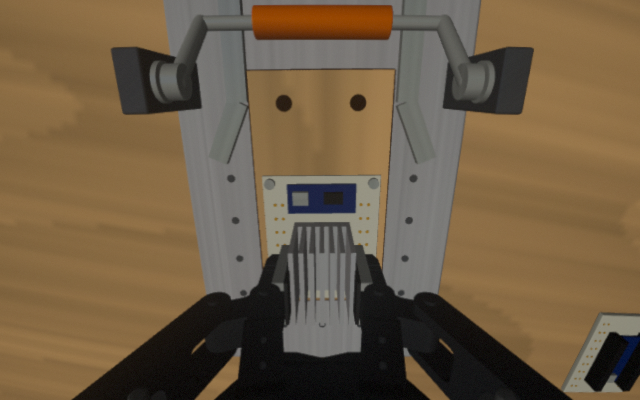

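Tray is between the rails, centred (247–395 in rails 245–402). The roller is straight ahead. Pushing slowly onto it.

{"fn": "send_rows", "kwargs": {"increments": [[0,0,-0.004,0,0],[0,0,-0.003,0,0],[0,0,-0.003,0,0],[0,0,-0.002,0,0]]}}

```text
clock: 9.62
position: [0.5221, 0.0186, 0.0295]
ee_rot: [0.001, 0.769, -0.64, -0.001]
contact_force: [-5.4, -1.2, 8.8]
width: 0.0292
```

{"fn": "send_rows", "kwargs": {"increments": [[0,0,-0.002,0,0],[0,0,-0.002,0,0]]}}

```text
clock: 9.88
position: [0.5244, 0.0191, 0.0295]
ee_rot: [0.002, 0.769, -0.64, -0.002]
contact_force: [-10.6, -2.8, 12.6]
width: 0.0293
```

{"fn": "send_rows", "kwargs": {"increments": [[0,0,-0.002,0,0],[0,0,-0.002,0,0]]}}

```text
clock: 10.12
position: [0.5253, 0.0195, 0.0295]
ee_rot: [0.004, 0.769, -0.639, -0.004]
contact_force: [-15.1, -4.2, 17.5]
width: 0.0293
```

{"fn": "send_rows", "kwargs": {"increments": [[0,0,-0.002,0,0],[0,0,-0.002,0,0]]}}

```text
clock: 10.38
position: [0.5288, 0.0204, 0.0295]
ee_rot: [0.004, 0.769, -0.64, -0.004]
contact_force: [-13.2, -3.7, 16.1]
width: 0.0293
```

Run:
```python
from h import *
st()
im=manip.get_image('wrist')[:,:,::-1].copy();cv2.imwrite('pics/w7.png',im)
```

```text
10.375 jig xy [-43.   -0.8] z 29.5 F [-13.7  -1.3] 16.1 M [-0.46  1.64 -0.03] yaw -79.52
```

View pics/w7.png

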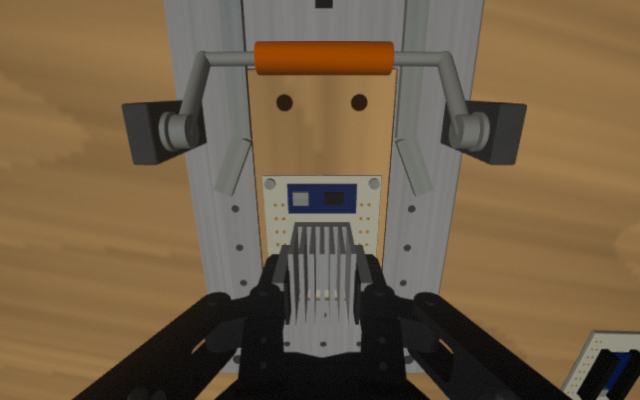

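The roller is meeting the plywood edge, (255–392, 58) against the edge at row 70. Push is 14 N in total because I am pressing down 16 N; I'll ease the down-press and go on.

{"fn": "send_rows", "kwargs": {"increments": [[0,0,-0.001,-0.001,0],[0,0,-0.001,0,0]]}}

```text
clock: 10.68
position: [0.5334, 0.0213, 0.0295]
ee_rot: [0.003, 0.769, -0.64, -0.003]
contact_force: [-7.6, -1.6, 7.4]
width: 0.0298
```

{"fn": "send_rows", "kwargs": {"increments": [[0,0,-0.001,-0.0005,0],[0,0,-0.001,0,0]]}}

```text
clock: 10.92
position: [0.5364, 0.0217, 0.0297]
ee_rot: [0.002, 0.768, -0.64, -0.002]
contact_force: [-3.8, -0.6, -0.7]
width: 0.0296
```

{"fn": "send_rows", "kwargs": {"increments": [[0,0,-0.001,0,0],[0,0,-0.001,0,0]]}}

```text
clock: 11.18
position: [0.5407, 0.0221, 0.03]
ee_rot: [0.001, 0.768, -0.64, -0.001]
contact_force: [-2.1, -0.7, -4.7]
width: 0.0291
```

{"fn": "send_rows", "kwargs": {"increments": [[0,0,-0.001,0,0],[0,0,-0.001,0,0]]}}

```text
clock: 11.42
position: [0.5432, 0.0225, 0.0305]
ee_rot: [0.0, 0.768, -0.64, -0.0]
contact_force: [-2.3, -0.5, -4.6]
width: 0.0292
```

Run:
```python
from h import *
st()
im=manip.get_image('wrist')[:,:,::-1].copy();cv2.imwrite('pics/w8.png',im)
```

```text
11.425 jig xy [-28.5  -1.4] z 30.5 F [-2.4 -0. ] -4.6 M [-0.11  0.72  0.01] yaw -79.58
```

View pics/w8.png

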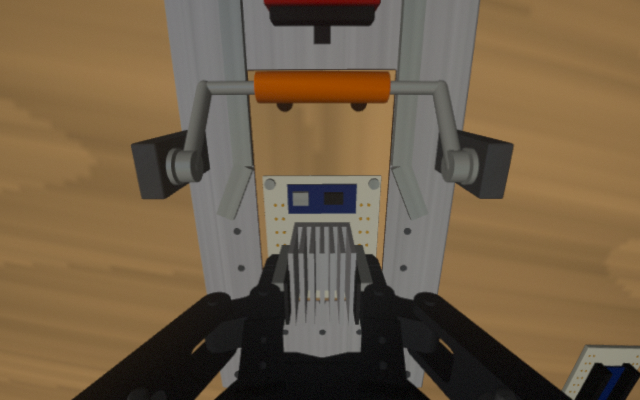

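{"fn": "send_rows", "kwargs": {"increments": [[0,0,0,0.001,0],[0,0,0,0,0]]}}

```text
clock: 11.72
position: [0.5434, 0.0224, 0.0297]
ee_rot: [-0.0, 0.768, -0.64, 0.0]
contact_force: [-1.0, 0.3, -5.9]
width: 0.029
```

Run:
```python
from h import *
st()
c=manip.calibration('wrist')
im=manip.get_image('wrist')[:,:,::-1].copy();cv2.imwrite('pics/w9.png',cv2.resize(im[0:120,230:420],None,fx=4,fy=4,interpolation=cv2.INTER_CUBIC))
a=np.radians(10.42);O=np.array([.571,.029]);R=np.array([[np.cos(a),np.sin(a)],[-np.sin(a),np.cos(a)]])
for v,z in ((70,.022),(25,.016),(25,.02),(25,.03),(10,.03),(43,.016)): print(v,z,(R@(onz('wrist',321,v,z,c)[:2]-O)*1000).round(1))
```

```text
11.725 jig xy [-28.4  -1.5] z 29.7 F [-0.9  0.4] -5.9 M [-0.09  0.7  -0.01] yaw -79.59
70 0.022 [68.7 -1. ]
25 0.016 [89. -1.]
25 0.02 [88.1 -1. ]
25 0.03 [86.1 -1. ]
10 0.03 [91.8 -1. ]
43 0.016 [81.2 -1. ]
```

View pics/w9.png

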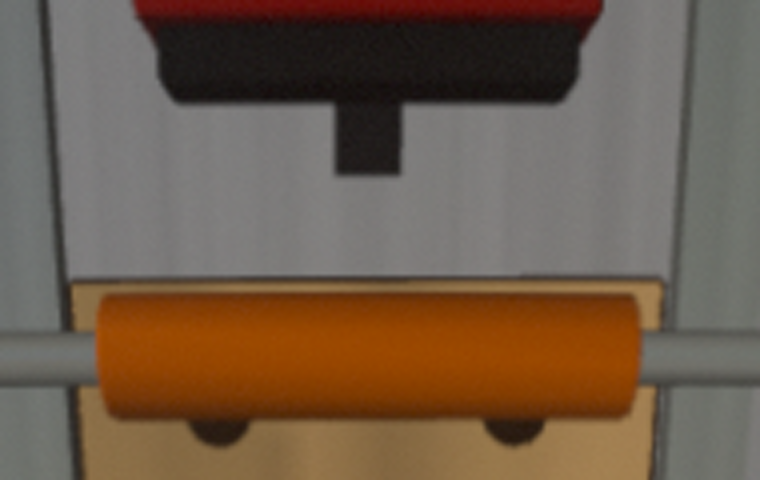

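{"fn": "send_rows", "kwargs": {"increments": [[0,0,0,0.0006,0],[0,0,0,0,0],[0,0,0,0,0]]}}

```text
clock: 12.15
position: [0.5434, 0.0224, 0.0295]
ee_rot: [-0.0, 0.768, -0.64, 0.0]
contact_force: [-2.4, 0.1, -0.6]
width: 0.0294
```

{"fn": "send_rows", "kwargs": {"increments": [[0,0,0,0.0006,0],[0,0,0,0,0],[0,0,0,0,0]]}}

```text
clock: 12.52
position: [0.5434, 0.0224, 0.0295]
ee_rot: [-0.0, 0.768, -0.64, 0.0]
contact_force: [-4.4, -0.1, 4.7]
width: 0.0293
```

Flat again with about 6 N on the bed. The pad face (row 25) is about 20 mm ahead of the leading edge (row 70).

{"fn": "send_rows", "kwargs": {"increments": [[0,0,-0.0015,0,0],[0,0,-0.0015,0,0],[0,0,-0.0015,0,0],[0,0,-0.0015,0,0]]}}

```text
clock: 13.02
position: [0.5465, 0.0231, 0.0295]
ee_rot: [0.002, 0.769, -0.64, -0.001]
contact_force: [-10.0, -2.2, 9.3]
width: 0.0292
```

{"fn": "send_rows", "kwargs": {"increments": [[0,0,-0.001,0,0],[0,0,-0.001,0,0],[0,0,-0.001,0,0],[0,0,-0.001,0,0]]}}

```text
clock: 13.52
position: [0.5504, 0.0239, 0.0295]
ee_rot: [0.002, 0.769, -0.64, -0.002]
contact_force: [-9.7, -2.3, 10.1]
width: 0.0294
```

{"fn": "send_rows", "kwargs": {"increments": [[0,0,-0.001,0,0],[0,0,-0.001,0,0],[0,0,-0.001,0,0]]}}

```text
clock: 13.9
position: [0.5534, 0.0244, 0.0295]
ee_rot: [0.002, 0.769, -0.64, -0.002]
contact_force: [-10.7, -1.5, 9.4]
width: 0.0293
```

Run:
```python
from h import *
st()
im=manip.get_image('wrist')[:,:,::-1].copy();cv2.imwrite('pics/w10.png',cv2.resize(im[0:120,230:420],None,fx=4,fy=4,interpolation=cv2.INTER_CUBIC))
```

```text
13.9 jig xy [-18.2  -1.3] z 29.5 F [-10.8   0.4] 9.4 M [-0.21  1.57 -0.05] yaw -79.55
```

View pics/w10.png

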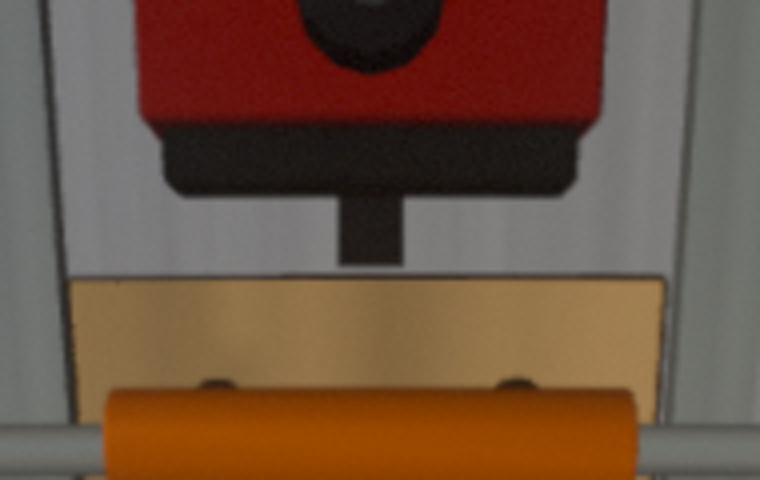

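Gap down to about 9.5 mm (rows 49–69); steady sliding drag is 10.5 N at the wrist.

{"fn": "send_rows", "kwargs": {"increments": [[0,0,-0.001,0,0],[0,0,-0.001,0,0],[0,0,-0.001,0,0],[0,0,-0.001,0,0],[0,0,-0.001,0,0]]}}

```text
clock: 14.58
position: [0.5583, 0.0253, 0.0295]
ee_rot: [0.002, 0.769, -0.64, -0.002]
contact_force: [-10.0, -2.2, 10.1]
width: 0.0295
```

{"fn": "send_rows", "kwargs": {"increments": [[0,0,-0.0005,0,0],[0,0,-0.0005,0,0]]}}

```text
clock: 14.82
position: [0.5593, 0.0255, 0.0295]
ee_rot: [0.002, 0.769, -0.64, -0.002]
contact_force: [-10.5, -1.8, 10.0]
width: 0.0295
```

{"fn": "send_rows", "kwargs": {"increments": [[0,0,-0.0005,0,0],[0,0,-0.0005,0,0]]}}

```text
clock: 15.08
position: [0.5603, 0.0257, 0.0295]
ee_rot: [0.002, 0.769, -0.64, -0.002]
contact_force: [-9.5, -1.5, 8.6]
width: 0.0291
```

{"fn": "send_rows", "kwargs": {"increments": [[0,0,-0.0005,0,0],[0,0,-0.0005,0,0]]}}

```text
clock: 15.32
position: [0.5612, 0.0259, 0.0295]
ee_rot: [0.002, 0.769, -0.64, -0.002]
contact_force: [-9.4, -2.4, 9.1]
width: 0.0294
```

Run:
```python
from h import *
st()
im=manip.get_image('wrist')[:,:,::-1].copy();cv2.imwrite('pics/w11.png',cv2.resize(im[0:120,230:420],None,fx=4,fy=4,interpolation=cv2.INTER_CUBIC))
```

```text
15.325 jig xy [-10.2  -1.3] z 29.5 F [-9.7 -0.7] 9.1 M [-0.23  1.57 -0.  ] yaw -79.56
```

View pics/w11.png

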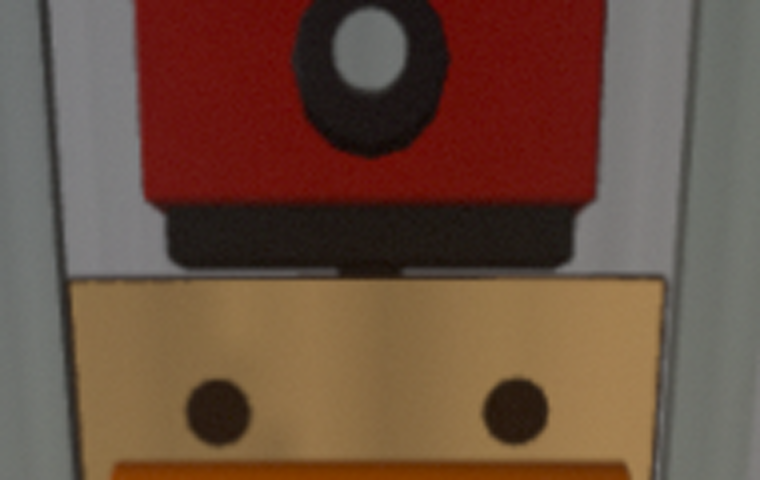

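About 1 mm left (rows 67–69). Feeling for it in 0.4 mm rows.

{"fn": "send_rows", "kwargs": {"increments": [[0,0,-0.0004,0,0],[0,0,-0.0004,0,0]]}}

```text
clock: 15.62
position: [0.5618, 0.026, 0.0295]
ee_rot: [0.002, 0.769, -0.64, -0.002]
contact_force: [-9.9, -2.6, 8.8]
width: 0.0295
```

{"fn": "send_rows", "kwargs": {"increments": [[0,0,-0.0004,0,0],[0,0,-0.0004,0,0]]}}

```text
clock: 15.88
position: [0.5625, 0.0261, 0.0295]
ee_rot: [0.002, 0.769, -0.64, -0.002]
contact_force: [-11.0, -2.6, 11.0]
width: 0.0291
```

{"fn": "send_rows", "kwargs": {"increments": [[0,0,-0.0004,0,0],[0,0,-0.0004,0,0]]}}

```text
clock: 16.12
position: [0.5626, 0.0261, 0.0295]
ee_rot: [0.003, 0.769, -0.64, -0.002]
contact_force: [-11.9, -3.6, 12.3]
width: 0.0293
```

Position has stalled at 0.5626 and force is rising, so that is the stop. A little more, to about 5 N above drag.

{"fn": "send_rows", "kwargs": {"increments": [[0,0,-0.0004,0,0],[0,0,-0.0004,0,0]]}}

```text
clock: 16.38
position: [0.5626, 0.0261, 0.0295]
ee_rot: [0.003, 0.769, -0.64, -0.003]
contact_force: [-13.6, -2.9, 13.2]
width: 0.0293
```

{"fn": "send_rows", "kwargs": {"increments": [[0,0,-0.0004,0,0],[0,0,-0.0004,0,0]]}}

```text
clock: 16.62
position: [0.5626, 0.0261, 0.0295]
ee_rot: [0.004, 0.769, -0.64, -0.003]
contact_force: [-15.6, -4.8, 15.0]
width: 0.0294
```

{"fn": "send_rows", "kwargs": {"increments": [[0,0,0,0,0],[0,0,0,0,0]]}}

```text
clock: 16.88
position: [0.5626, 0.0261, 0.0295]
ee_rot: [0.004, 0.769, -0.64, -0.003]
contact_force: [-15.2, -3.0, 13.4]
width: 0.0295
```

Run:
```python
from h import *
st()
im=manip.get_image('wrist')[:,:,::-1].copy();cv2.imwrite('pics/w12.png',cv2.resize(im[0:120,230:420],None,fx=4,fy=4,interpolation=cv2.INTER_CUBIC))
```

```text
16.875 jig xy [-8.8 -1.3] z 29.5 F [-15.5  -0.2] 13.4 M [-0.53  2.03 -0.03] yaw -79.54
```

View pics/w12.png

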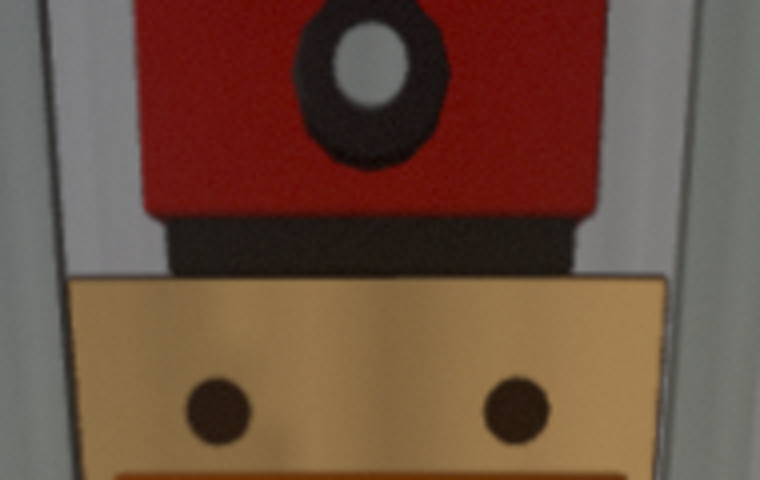

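Home: the plywood edge meets the pad full-width and square (row 69). Push is about 5 N over sliding drag. Easing the stored push off before letting go.

{"fn": "send_rows", "kwargs": {"increments": [[0,0,0.001,0,0],[0,0,0.001,0,0],[0,0,0.001,0,0],[0,0,0,0,0]]}}

```text
clock: 17.42
position: [0.5627, 0.0261, 0.0295]
ee_rot: [0.001, 0.768, -0.64, -0.001]
contact_force: [-8.8, -1.4, 8.6]
width: 0.0295
```

{"fn": "send_rows", "kwargs": {"increments": [[0,0,0.001,0,0],[0,0,0.001,0,0],[0,0,0,0,0]]}}

```text
clock: 17.8
position: [0.5628, 0.0261, 0.0295]
ee_rot: [-0.0, 0.768, -0.64, 0.0]
contact_force: [-4.9, 0.4, 7.0]
width: 0.0291
```

{"fn": "send_rows", "kwargs": {"increments": [[0,0,0.001,0,0],[0.4,0,0,0,0],[0.5,0,0,0,0],[0.6,0,0,0,0],[0.7,0,0,0,0],[0.7,0,0,0,0],[0.7,0,0,0,0]]}}

```text
clock: 18.68
position: [0.562, 0.0259, 0.0286]
ee_rot: [0.0, 0.768, -0.64, 0.0]
contact_force: [0.1, 0.5, -0.4]
width: 0.0601
```

Run:
```python
from h import *
st()
im=manip.get_image('wrist')[:,:,::-1].copy();cv2.imwrite('pics/w13.png',im)
```

```text
18.675 jig xy [-9.4 -1.4] z 28.6 F [0.2 0.5] -0.4 M [-0.    0.01  0.01] yaw -79.58
```

View pics/w13.png

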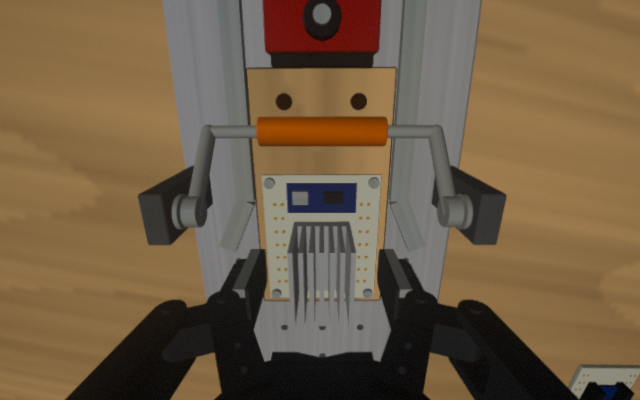

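Released: tray still against the pad (row 67), roller on the plywood at (322,131), fingers clear of the sink. Retracting straight up.

{"fn": "send_rows", "kwargs": {"increments": [[0.7,0,0,-0.01,0],[0.7,0,0,-0.03,0],[0.7,0,0,-0.03,0],[0.7,0,0,-0.03,0],[0.7,0,0,-0.03,0],[0.7,0,0,0,0],[0.7,0,0,0,0]]}}

```text
clock: 19.6
position: [0.5614, 0.0259, 0.1583]
ee_rot: [0.0, 0.768, -0.64, -0.0]
contact_force: [-0.0, -0.3, -0.6]
width: 0.0596
```

Run:
```python
from h import *
st()
c=manip.calibration('wrist')
im=manip.get_image('wrist')[:,:,::-1].copy();cv2.imwrite('pics/w14.png',im)
im=im[40:200,240:400];cv2.imwrite('pics/w14c.png',cv2.resize(im,None,fx=3.7,fy=3.7,interpolation=cv2.INTER_CUBIC))
im=manip.get_image('scene')[:,:,::-1].copy();cv2.imwrite('pics/s14.png',im)
```

```text
19.6 jig xy [-10.   -1.3] z 158.3 F [-0.1 -0.3] -0.6 M [0.   0.01 0.02] yaw -79.58
```

View pics/w14.png

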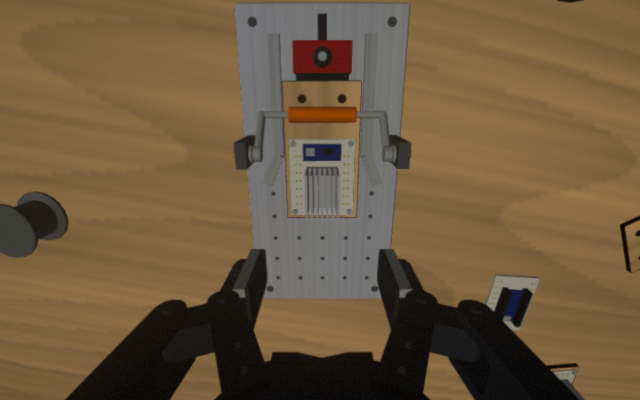

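View pics/s14.png

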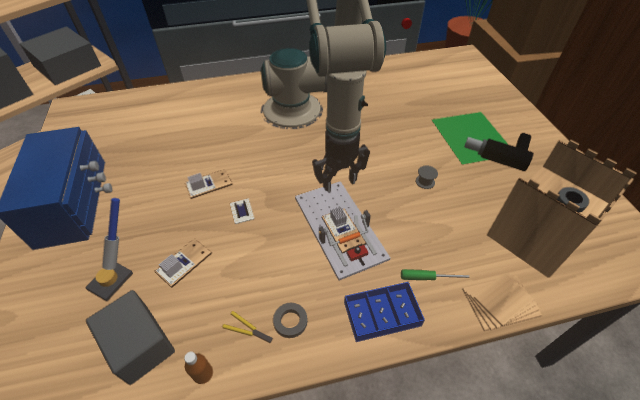

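View pics/w14c.png

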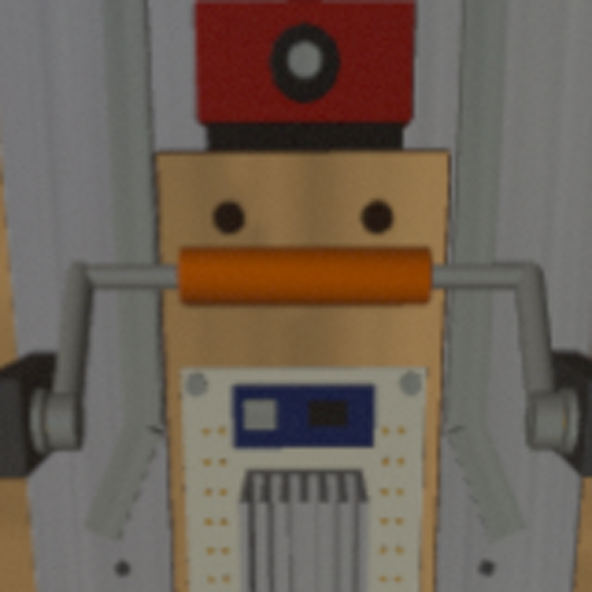

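The tray is square, tight to the pad and under the roller, and the rest of the bench is unchanged. Handing in.

```bash
python3 -c "
from rig import manip
print(manip.sign_off(), manip.get_state()['clock'])"
```

```text
the job is handed in; nothing more can be done
the job is handed in; nothing more can be done
```

The leftmost tray is loaded in the jig, home against the red end stop with the roller on its plywood. I handed the job in at about 20 s; no verdict is reported.

**What I did:**
- I gripped the tray by its heat sink and laid it on the front of the bed.
- I slid it through the rails, which pushed the bail back and brought the roller up onto the plywood.
- I felt for the stop in 0.4 mm steps. The tray stopped moving while the wrist force rose from about 10 N of sliding drag to about 15.5 N, so I estimate 3–5 N on the stop.
- I eased that push off, opened the fingers and lifted straight up.

**Last checks:**
- **Tray:** the pictures show it square, with its leading edge against the pad across the pad's full width and the roller resting on the plywood.
- **Robot:** it was clear of everything, with the wrist force near zero.
- **Bench:** everything else in view is where it was.

**Not as planned:**
- While the bail was riding up, my down-press rose to about 17 N, more than needed. I eased it.
- Easing it went a little too far and lifted the tray's tail about 1 mm for a moment. I set it flat again before pushing on to the stop.
- The force on the stop and the roller's pressure could not be read directly; they are inferred from the wrist force and the pictures.

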